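# Snap the duct clip shut with the press pliers

### The job

Take the press pliers out of their nest by the head and set them down gently on the stand's rest, with one jaw on either side of the two open clip ears, and let go. Then take them again across both handles and squeeze until the clip snaps shut and stays shut; let the handles spring fully open and leave the pliers lying on the rest. Do not push the clip with the gripper itself, and leave the other things on the table alone.

Things in the scene. Friction and masses are not known exactly. Their poses are not given: they have to be found in the camera images.
- pliers: Press pliers, steel with black grips, lying flat, 175 mm long, 14 mm thick, 0.27 kg. Origin: underside, below the pivot; x to the jaws, y across (jaws and handles open along it), z up. Head round the pivot, to carry by: rigid block, x -22..22, y -20..20, z 0..14 mm. Jaw tips: upright 12 mm cylinders centred at x = 55, y = +-22 mm when open, 32 mm clear between.
- handle_grip (a point): Where to squeeze the pliers: midway between the handles, 80 mm behind the pivot, 7 mm above the underside; axes as the pliers'. Handles: level round bars 14 mm thick, running on 28 mm beyond this point; width over both when open 66 mm here, 76 mm at their ends. A spring opens them: 4 N a side here starts to close them, 8 N holds them closed; snapping the clip takes up to about 10 N more.
- jaw_mid (a point): Midway between the two open jaw tips, 55 mm ahead of the pivot, level with the underside of the pliers; it belongs at clip_mouth.
- pliers_half (a joint): Hinge of the pliers: 0 = sprung fully open, 0.40 rad = fully squeezed (jaw tips 10 mm apart). The clip is shut at about 0.36.
- nest: Fixed grey tool nest, 150 x 116 mm, 46 mm high; axes as those of the parked pliers, whose pivot lies at about x = -70, y = 0, underside z = 24 mm of it. Walls beside the handles leave no room for fingers there; the head stands free on a tongue 26 mm wide and 24 mm high over a 6 mm base plate. The pliers lift straight up.
- stand: Fixed aluminium stand, base 165 x 84 x 8 mm. Origin on the table under the clip mouth; x along the white duct, away from the rest; y across; z up. The rest for the pliers is a rubber-topped column, level top 66 mm above the table, 26 mm wide (y -13..13), x -82..-28 mm; the handles of pliers laid on it stand free in the air. Highest part of the clip: 88 mm.
- clip_mouth (a point): Middle between the outer faces of the two open ears, level with the rest's top; axes as the stand's. Upright ears, x -10..28 mm, 4 mm thick, tops 18 mm above this point. One is fixed (y -10..-6); the other's outer face is at y = 10, 12 at its top, and moves 8 mm to the fixed one. Pliers with origin at x = -55, y = 0, z = 0 of this frame, axes alike, straddle the ears with 4 to 6 mm spare a side.
- clip_ear (a joint): The moving clip half with its ear: 0 = sprung open, 0.174 rad = shut. It takes about 10 N at the ear; past half way it snaps to the end and stays (catch holds about 5 N). Short of that it springs open again.
- tape: Bystander: roll of tape lying flat, 55 mm across, 19 mm high.
- tub: Bystander: round tub of wipes, 68 mm wide and high.
- parts_case: Bystander: small flat plastic parts box 64 x 102 x 20 mm.
- meter: Bystander: hand-held meter 160 x 82 x 41 mm lying flat.
Things that resemble listed ones, but are neither listed nor needed, are in the scene too. Leave any yellow look-alike of the pliers alone.

How it is judged:
On the way, in this order (a step that is already met when the one before it is completed fails the run):
1. the pliers lie on the rest with a jaw on either side of the still open clip, and the gripper has let go of them (x of pliers in the frame of clip_mouth between -0.07 and -0.04 m and y of pliers in the frame of clip_mouth between -0.02 and 0.02 m and z of pliers in the frame of clip_mouth between -0.006 and 0.008 m and angle between pliers's own z axis and vertical below 0.15 rad and contact force between pliers and the fingers below 0.05 N and x of jaw_mid in the frame of clip_mouth between -0.012 and 0.012 m and y of jaw_mid in the frame of clip_mouth between -0.009 and 0.009 m and value of joint clip_ear below 0.06 rad and value of joint pliers_half below 0.08 rad and linear speed of pliers below 0.03 m/s), for 0.1 s.
2. the gripper squeezes the pliers' handles and their jaws press the clip shut (value of joint clip_ear above 0.155 rad and value of joint pliers_half above 0.2 rad and contact force between pliers and the fingers above 2 N and contact force between pliers and clip_ear above 1 N), for 0.05 s.
At the end, for the whole second after the job is handed in: The clip is shut (joint over 0.155 rad) and stays so; the pliers are sprung open (hinge under 0.08 rad), released, at rest and flat on the stand's rest, pivot within 15 mm lengthways and 20 mm sideways of the place where the jaws straddle the ears (value of joint clip_ear above 0.155 rad and value of joint pliers_half below 0.08 rad and linear speed of pliers below 0.02 m/s and x of pliers in the frame of clip_mouth between -0.07 and -0.04 m and y of pliers in the frame of clip_mouth between -0.02 and 0.02 m and z of pliers in the frame of clip_mouth between -0.006 and 0.008 m and angle between pliers's own z axis and vertical below 0.15 rad and contact force between pliers and the fingers below 0.05 N); the robot touches nothing.
It fails at once if the gripper or arm itself pushes the clip's moving ear (contact force between any of the fingers, the arm and clip_ear above 1 N).
It fails at once if the pliers are dropped: let go more than 20 mm above the rest (height (world z) of pliers above 0.088 m and contact force between pliers and the fingers below 0.01 N).
It fails at once if the tape, tub, parts box or meter is shifted by more than 30 mm (distance of any of tape, tub, parts_case, meter from where it was at the start of the episode above 0.03 m).
It also fails if it takes over 43 s, if anything falls off the work surface, if the arm or the gripper's body presses on something with over 40 N, if the wrist force passes 120 N, or if a joint passes its speed limit or range.

### The arm

A 6-joint arm with a two-finger parallel gripper is mounted at the origin on a cart in front of the work surface, level with it; the furniture and walls round the work are solid. World frame = base frame: x ahead of the robot, y to its left, z up, the work surface at z = 0. Lengths are in m, angles in rad, forces in N, time in s.
With the tool pointing down it reaches from about 0.25 to 0.725 m from the base axis. Payload 4 kg.
Tool frame: the origin (TCP) lies at the very end of the fingers, on their centre line; the grasp point (between the pads) lies 19 mm behind it; z points along the fingers, y is the line along which they close (so a half turn about z gives the same grasp; the last joint's range is limited). The gripper opens to 85 mm and grips with 20 to 120 N. Pads are 22 mm wide; open, the fingers measure 114 mm over their backs; the gripper's body (76 mm by 85 mm) begins 54 mm behind the grasp point. The pads swing forward as they close: fully open they stand 13 mm farther back than shut.
Start: joints at [1.142, 0.241, 0.005, 1.335, 0, 1.571], TCP at [0.208, 0.455, 0.231] pointing down, gripper open.
Joint ranges: [-2.72, 2.72], [-1.05, 1.87], [-1.09, 1.28], [-1.99, 2.15], [-1.42, 1.44], [-3.14, 3.14]. Speed limits (rad/s): [2.79, 2.79, 3.14, 3.14, 3.14, 3.14].

### API

Orientations are given as a unit quaternion [x, y, z, w].
In Python, from workcell import telemetry, vision, workorder gives the robot as it stands.
- The arm moves only by the shell command python3 -m inch 'ROWS'. ROWS is JSON, a list of rows, each a list of 3 entries, a list of its own where there are three numbers: the turn, a rotation vector about the tool's x, y, z scaled (see below), then the shift along the tool's x, y, z scaled (see below), then the closure, from -1 (fully open) to 1 (shut). A call has 1 to 10 rows; each row shifts and turns the commanded pose from where the row before left it, along the tool's axes as they then stand; what a row does not reach is not made up. The controller multiplies each number of a shift by 0.3 m and each number of a turn by 360 degrees. A row lasts 1/12 s, in which the tool goes at most 41.7 mm and 7.16 degrees, less where a joint would pass 70% of its speed; a pose out of reach is approached as far as the arm can. A call with a number of a shift or a turn outside -1 to 1 is refused whole. A call with a gripper value outside its range is refused whole. The fingers move at their own pace and stop on an object; the grip force is fixed at half the most. Time passes only in rows, so rows that do not move let the fingers close. It gives the time, the measured TCP pose, the force, the opening and the grip force at its end, in the units of the state.
- telemetry.get_obs(): the state, without advancing time (a new reading comes with each control period).
- vision.camera(name): name is "side" or "top"; returns a dict with "img" (420x560x3 uint8, red, green, blue), "fov_y" (degrees; the focal length in pixels is half the picture's height over the tangent of half this angle, whatever the lens; pixels are square), "cx", "cy" (the principal point, pixels), "D" ([k1, k2, p1, p2, k3] as OpenCV has them; the pictures are not rectified), "pose" (4x4, takes a point from camera to world coordinates). Camera axes: x right, y up, looking along -z (the intrinsics and any distortion apply to the point x, -y, -z); pixel columns grow to the right and rows downward; lengths in m; the calibration is good to about 2 mm. A picture is of the moment at which its call begins. There is no depth.
- workorder.job_done(): hands the job in; it is judged then, once.
The state is a dict: "clock": time; "joint_pos": joint angles; "joint_vel": joint speeds; "tau": joint torques, N m; "eef_pos": TCP position; "tool_rot": TCP orientation; "ft_force": force on the tool from outside, world axes, zero at the start; "ft_torque": the same for the moment, N m; "grip_width": finger opening in m; "grasp_force": force on a finger pad.
Only numpy, scipy, OpenCV 4.12 (cv2) and the standard library are available. Lean on these libraries where they do the work, as an engineer would, in place of code of your own. Each camera call takes 0.05 s, during which the arm holds its last target. There are 200 camera calls.

## Working session

There is one attempt and no reset: what is moved stays moved. The work goes in short steps, Python scripts to look and compute and a shell command to move; the robot and the scene stay as the last step left them, time stands still between calls to the robot, and variables do not carry over. Pictures are saved under pics/ and viewed, at most 10 in all, crops included, and the job is handed in when it is done.

```bash
mkdir -p pics; ls
python3 - <<'E'
from workcell import telemetry, vision
import cv2,pickle
o=telemetry.get_obs();print(o)
for n in("side","top"):
    c=vision.camera(n);pickle.dump(c,open(n+".pkl","wb"));cv2.imwrite(f"pics/{n}0.png",c["img"][:,:,::-1]);print(n,c["fov_y"],c["cx"],c["cy"],c["D"],c["pose"])
E
```

```text
pics
{'clock': 0.0, 'joint_pos': array([1.14200499e+00, 2.41450454e-01, 3.72301157e-03, 1.33523731e+00,
       4.46919166e-06, 1.57082023e+00]), 'joint_vel': array([-0.00104628, -0.00059212,  0.00026169,  0.00226199, -0.00014577,
       -0.0010006 ]), 'tau': array([ 2.01075331e-03, -3.72322369e+01,  2.52405882e+01,  1.71317614e-02,
        8.05139575e-05, -4.71673133e-06]), 'eef_pos': array([0.20761505, 0.45414521, 0.23039381]), 'tool_rot': array([ 2.12768524e-01,  9.77102031e-01, -1.05891805e-03, -2.32844782e-04]), 'ft_force': array([-0.220239  ,  0.17266992, -0.44379459]), 'ft_torque': array([-0.01478659,  0.05644836,  0.04560647]), 'grasp_force': 0.0, 'grip_width': 0.08535985963731013}
side 53.625429535521285 277.4051752105904 207.9287046358472 [0.00640182 0.         0.         0.         0.        ] [[ 0.9292093   0.13092414 -0.34558495  0.25237036]
 [-0.36874056  0.39048051 -0.84353741 -0.85911609]
 [ 0.02450478  0.91125399  0.41111516  0.50708394]
 [ 0.          0.          0.          1.        ]]
top 55.179550472813645 282.82067518634074 209.07442391217563 [0.02246005 0.         0.         0.         0.        ] [[-2.61137057e-02  9.80233312e-01 -1.96114071e-01  3.46180795e-01]
 [-9.99658979e-01 -2.56106672e-02  5.10096653e-03 -5.78282007e-03]
 [-2.24748914e-05  1.96180397e-01  9.80567821e-01  1.33382915e+00]
 [ 0.00000000e+00  0.00000000e+00  0.00000000e+00  1.00000000e+00]]
```

View pics/top0.png

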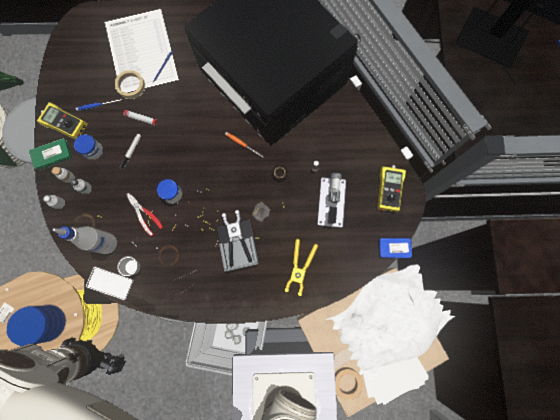

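View pics/side0.png

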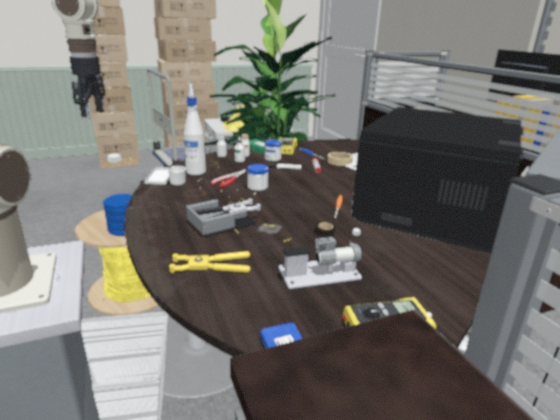

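The top view shows the nest with the steel pliers at about (238,240), jaws pointing up the image, and the stand at (332,200). In the side view the nest is at (220,215) and the stand at (320,262). I'll zoom into both.

```bash
cat > h.py <<'E'
import numpy as np,cv2,pickle
def cam(n): return pickle.load(open(n+".pkl","rb"))
def K(c):
    f=210/np.tan(np.radians(c["fov_y"]/2)); return np.array([[f,0,c["cx"]],[0,f,c["cy"]],[0,0,1.]])
def ray(c,p):
    u=cv2.undistortPoints(np.array([[p]],float),K(c),np.array(c["D"]))[0,0]
    d=c["pose"][:3,:3]@np.array([u[0],-u[1],-1]); return c["pose"][:3,3],d/np.linalg.norm(d)
def onz(c,p,z):
    o,d=ray(c,p); return o+d*(z-o[2])/d[2]
def tri(c1,p1,c2,p2):
    o1,d1=ray(c1,p1);o2,d2=ray(c2,p2)
    s=np.linalg.lstsq(np.c_[d1,-d2],o2-o1,rcond=None)[0]
    a=o1+s[0]*d1;b=o2+s[1]*d2; return (a+b)/2,np.linalg.norm(a-b)
def proj(c,P):
    P=np.atleast_2d(P);q=(P-c["pose"][:3,3])@c["pose"][:3,:3]
    return cv2.projectPoints((q*[1,-1,-1]).reshape(-1,1,3),np.zeros(3),np.zeros(3),K(c),np.array(c["D"]))[0][:,0]
def crop(c,x,y,w,h,s):
    return cv2.resize(c["img"][y:y+h,x:x+w,::-1],None,fx=s,fy=s,interpolation=cv2.INTER_CUBIC)
E
python3 - <<'E'
from h import *
t=cam("top");s=cam("side")
a=np.hstack([crop(t,205,195,80,60+20,5),crop(t,295,160,80,80,5)])
b=np.hstack([crop(s,175,185,100,50,4),crop(s,270,225,100,50+10,4)[:200]])
cv2.imwrite("pics/m1.png",np.vstack([a,b]))
E
```

```text
(no output)
```

View pics/m1.png

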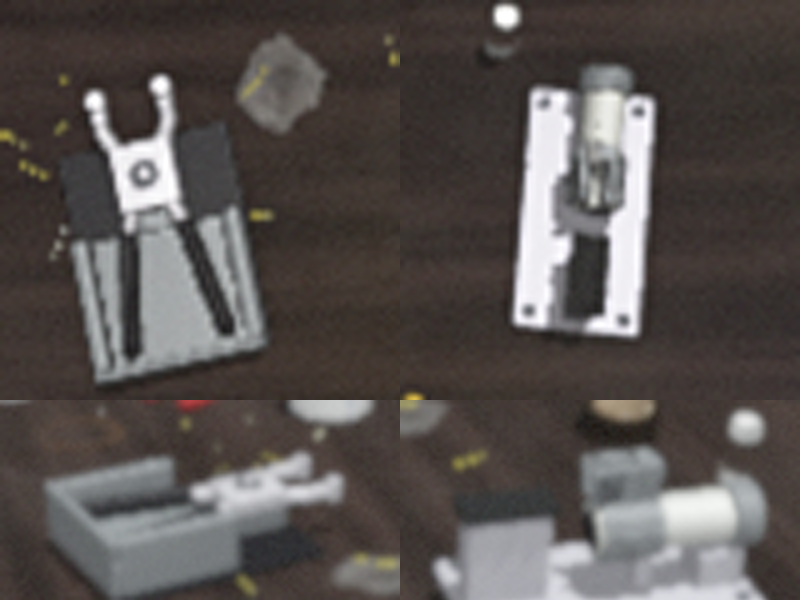

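The crops show the pliers clearly, with their pivot at top (234,229.6), tips at (223.8,215) and (237,212), and pivot in the side view at (236.8,205.3). The stand has the black rest toward the robot and the duct and clip pointing away. Next I'll measure these with masks.

```bash
cat > m.py <<'E'
from h import *
t=cam("top");s=cam("side")
def tc(p): return (205+(p[0]+.5)/5-.5,195+(p[1]+.5)/5-.5)
def stc(p): return (295+(p[0]-400+.5)/5-.5,160+(p[1]+.5)/5-.5)
def sc(p): return (175+(p[0]+.5)/4-.5,185+(p[1]-400+.5)/4-.5)
def ssc(p): return (270+(p[0]-400+.5)/4-.5,225+(p[1]-400+.5)/4-.5)
np.set_printoptions(precision=4,suppress=True)
print("pivot",tri(t,tc((145,173)),s,sc((247,481))))
print("tipL",tri(t,tc((94,100)),s,sc((297,463))))
print("tipR",tri(t,tc((160,84)),s,sc((331,487))))
a,b=onz(t,tc((94,100)),.038),onz(t,tc((160,84)),.038)
p=onz(t,tc((145,173)),.038);print(a,b,p,"tipsep",np.linalg.norm(a-b)); d=(a+b)/2-p;print("len",np.linalg.norm(d[:2]),"yaw",np.degrees(np.arctan2(d[1],d[0])))
d=a-b;print("yaw by tips",np.degrees(np.arctan2(d[1],d[0]))-90)
# bright mask of pliers
im=t["img"].astype(int);g=im.mean(2)
m=np.zeros(g.shape,np.uint8);m[195:245,215:250]=(g[195:245,215:250]>140)
n,l,st,ce=cv2.connectedComponentsWithStats(m);print(st,ce)
# handle ends
h=[onz(t,tc(q),.031) for q in((131,355),(226,332))];print("handle ends",h,(h[0]+h[1])/2,"axis yaw",np.degrees(np.arctan2(*(p-(h[0]+h[1])/2)[1::-1])))
# nest outline
q=[onz(t,tc(x),.046) for x in((97,382),(268,347),(240,207),(70,242))];print("nest rim",q)
# stand plate
q=np.array([onz(t,stc(x),.008) for x in((530,86),(656,96),(640,337),(513,325))]);print("plate",q,[np.linalg.norm(q[i]-q[i-1]) for i in range(4)],q.mean(0))
for i,j in((0,3),(1,2)): print("yaw",np.degrees(np.arctan2(*(q[i]-q[j])[1::-1])))
# rest
m=np.zeros(g.shape,np.uint8);r=(slice(200,228),slice(322,340));m[r]=(g[r]<45)
n,l,st,ce=cv2.connectedComponentsWithStats(m);k=1+st[1:,4].argmax();print("rest px",st[k],ce[k],"->",onz(t,ce[k],.066))
print(cv2.minAreaRect(np.argwhere(l==k)[:,::-1].astype(np.float32)))
gs=s["img"].mean(2);m=np.zeros(gs.shape,np.uint8);r=(slice(240,262),slice(280,313));m[r]=(gs[r]<62)
n,l,st,ce2=cv2.connectedComponentsWithStats(m);k2=1+st[1:,4].argmax();print("rest side",st[k2],ce2[k2])
print("rest tri",tri(t,ce[k],s,ce2[k2]))
E
python3 m.py
```

```text
pivot (array([0.5426, 0.1487, 0.0426]), np.float64(0.0011726066874957594))
tipL (array([0.5915, 0.1832, 0.0356]), np.float64(0.0018900532705744973))
tipR (array([0.6018, 0.14  , 0.0336]), np.float64(0.0011094071470276682))
[0.592  0.1827 0.038 ] [0.6015 0.1394 0.038 ] [0.5428 0.1494 0.038 ] tipsep 0.0443033560320608
len 0.055239309766711146 yaw 12.200476470570106
yaw by tips 12.456656667980852
[[     0      0    560    420 234882]
 [   222    210     20     35    289]
 [   245    239      5      6     22]
 [   224    243      4      2      5]
 [   220    244      2      1      2]] [[279.5614 209.4724]
 [233.436  228.692 ]
 [247.1364 241.5   ]
 [225.8    243.8   ]
 [220.5    244.    ]]
handle ends [array([0.426 , 0.1594, 0.031 ]), array([0.439 , 0.0982, 0.031 ])] [0.4325 0.1288 0.031 ] axis yaw 10.560618590754629
nest rim [array([0.4087, 0.179 , 0.046 ]), array([0.4278, 0.0704, 0.046 ]), array([0.5178, 0.0872, 0.046 ]), array([0.4981, 0.1966, 0.046 ])]
plate [[ 0.7204 -0.1447  0.008 ]
 [ 0.7111 -0.2303  0.008 ]
 [ 0.5452 -0.2103  0.008 ]
 [ 0.5555 -0.126   0.008 ]] [np.float64(0.16598642812830175), np.float64(0.08614435223202677), np.float64(0.1670685064554811), np.float64(0.08486820455965162)] [ 0.6331 -0.1778  0.008 ]
yaw -6.466284767806477
yaw -6.904769806441401
rest px [323 226   8   2   9] [326.3333 226.8889] -> [ 0.5382 -0.1495  0.066 ]
((326.5, 226.5), (7.0, 1.0), -0.0)
rest side [280 240  33  19 322] [299.1242 247.8168]
rest tri (array([ 0.5633, -0.159 ,  0.0654]), np.float64(0.05258551296450187))
```

Run:
```python
from h import *
t=cam("top");s=cam("side")
g=t["img"].mean(2).astype(int);print(g[200:228,322:342])
g=s["img"].mean(2).astype(int);print(g[242:262:1,280:314:2])
```

```text
[[239 240 244 188 125 114  86  73  77  70 107 192 161  88 111 123 116 133
  228 242]
 [240 241 244 185 128 127 116 102  93  67  89 116  93  64  68  98 122 180
  234 242]
 [238 240 244 187 123 127 131 121 109  93  79  63  52  51  57 132 200 239
  243 239]
 [239 240 243 189 126 124 129 130 131 129 115 105 103  97 108 203 243 244
  241 241]
 [239 240 243 219 154 129 127 130 131 131 131 129 128 125 135 230 245 242
  240 239]
 [238 239 242 227 161 125 129 123 121 125 128 128 131 130 182 238 243 241
  240 240]
 [240 239 241 187 129 129 150 121  84  96 107 116 115 122 195 244 243 240
  240 241]
 [239 239 240 219 200 207 202 130  52  51  59  79  78  73 122 230 243 241
  241 241]
 [239 239 239 240 246 251 230 133  52  46  46  49  49  39  76 221 244 241
  241 241]
 [239 238 239 240 244 249 232 136  53  48  49  51  51  40  85 226 245 242
  240 242]
 [239 238 238 240 246 250 215 115  53  51  53  53  50  45  96 228 244 242
  240 242]
 [239 238 240 243 249 250 173  73  48  47  55  55  49  43  96 226 245 242
  240 242]
 [238 239 241 230 223 201 124  50  49  52  51  52  47  46  97 226 244 241
  240 
[... 2001 characters left out ...]
 50  55  61  55  58  57  55  56  59  55  59  59  53  56  56]
 [ 64  68  52  54  57  55  56  58  58  55  61  59  67  70  57  56  59]
 [ 67  72  61  57  56  58  61  63  69  74  87  91  99 103  76  58  60]
 [ 65  70  72  68  71  79  88  95 100 110 128 131 137 136  92  55  58]
 [ 66  66  82  94 103 115 131 134 137 140 153 156 157 153 102  62  61]
 [ 64  63  90 115 136 144 157 158 157 158 164 163 164 161 108  56  61]
 [ 58  63  91 133 153 159 164 164 163 162 164 164 163 161 113  59  64]
 [ 56  66  94 136 160 163 165 164 164 162 165 164 164 160 108  68  76]
 [ 56  58  91 137 162 165 164 166 162 163 165 163 163 158 119 105 131]
 [ 54  56  91 138 162 164 165 165 163 163 166 163 164 162 151 159 187]]
```

```bash
cat > m2.py <<'E'
from h import *
np.set_printoptions(precision=4,suppress=True)
t=cam("top");s=cam("side")
R=onz(t,(331.6,214.6),.066);print("rest centre",R)
pl=np.array([.6331,-.1778])
for yaw in(-6.7,-6.2,-7.2):
    y=np.radians(yaw);u=np.array([np.cos(y),np.sin(y)]);v=np.array([-u[1],u[0]])
    M=R[:2]+.055*u;print(yaw,"mouth",M,"plate centre in stand",(pl-M)@u,(pl-M)@v)
y=np.radians(-6.7);u=np.array([np.cos(y),np.sin(y),0]);v=np.array([-u[1],u[0],0]);M=np.r_[R[:2]+.055*u[:2],0]
def st(x,y,z): return M+x*u+y*v+np.array([0,0,z])
W=[[st(x,y,.066) for x,y in((-82,-13),(-28,-13),(-28,13),(-82,13))] for _ in(0,)]
E3=1e-3
W=[[st(x*E3,y*E3,z*E3) for x,y,z in L] for L in(
 ((-82,-13,66),(-28,-13,66),(-28,13,66),(-82,13,66)),
 ((-10,-10,84),(28,-10,84),(28,-6,84),(-10,-6,84)),((-10,8,84),(28,8,84),(28,12,84),(-10,12,84)))]
def draw(c,x,y,w,h,k):
    im=crop(c,x,y,w,h,k);im=np.clip(im.astype(float)*1.8,0,255).astype(np.uint8) if c is s else im
    for L in W:
        p=proj(c,np.array(L));p=((p-[x,y]+.5)*k-.5);cv2.polylines(im,[np.round(p).astype(int)],True,(0,0,255),1)
    return im
cv2.imwrite("pics/m2.png",np.hstack([draw(t,310,175,40,60,10),draw(s,280,225,50,75,8)]))
E
python3 m2.py
```

```text
rest centre [ 0.5776 -0.1683  0.066 ]
-6.7 mouth [ 0.6322 -0.1747] plate centre in stand 0.0012352996884938156 -0.0029487771028506447
-6.2 mouth [ 0.6323 -0.1743] plate centre in stand 0.0012074258125314473 -0.0034394041614474666
-7.2 mouth [ 0.6322 -0.1752] plate centre in stand 0.0012588910286610569 -0.002457925483460777
```

View pics/m2.png

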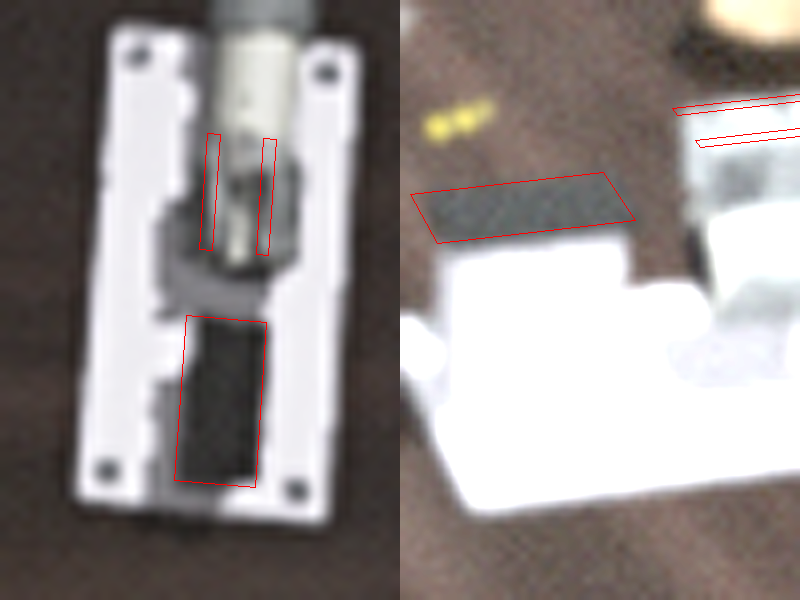

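The rest overlay sits on the black column to within 2–3 mm. The plate, duct and side view all suggest moving it about 2.5 mm toward -y. That puts the clip mouth at about (0.632,-0.177), yaw -6.7°, with the rest top at 66 mm. First I'll turn the tool to line up with the pliers.

```bash
cat > d.py <<'E'
import sys,numpy as np
from workcell import telemetry
from scipy.spatial.transform import Rotation as R
np.set_printoptions(precision=4,suppress=True)
x,y,z,yaw=map(float,sys.argv[1:5])   # yaw of the pliers axis (tool x = -axis)
o=telemetry.get_obs();r=R.from_quat(o["tool_rot"]);a=np.radians(yaw);c,s=np.cos(a),np.sin(a)
T=R.from_matrix(np.array([[-c,-s,0],[-s,c,0],[0,0,-1]]))
print("t",o["clock"],"pos",o["eef_pos"],"grip",o["grip_width"],o["grasp_force"],"F",o["ft_force"],"q",o["joint_pos"])
d=np.array([x,y,z])-o["eef_pos"]
print("shift units now",r.inv().apply(d)/.3,"after turn",T.inv().apply(d)/.3,"turn units",(r.inv()*T).as_rotvec()/(2*np.pi))
E
python3 d.py .5427 .149 .12 12.2
python3 -m inch '[[[0,0,-0.017],[0,0,0],-1],[[0,0,-0.017],[0,0,0],-1],[[0,0,-0.017],[0,0,0],-1],[[0,0,-0.017],[0,0,0],-1],[[0,0,-0.017],[0,0,0],-1],[[0,0,-0.017],[0,0,0],-1],[[0,0,0],[0,0,0],-1],[[0,0,0],[0,0,0],-1]]'
python3 d.py .5427 .149 .12 12.2
```

```text
t 0.1 pos [0.2077 0.4542 0.2305] grip 0.08528565058054456 0.0 F [-0.116   0.6303 -1.0018] q [1.142  0.2413 0.0039 1.3352 0.     1.5708]
shift units now [-1.4387 -0.4603  0.3692] after turn [-0.8766 -1.2304  0.3684] turn units [-0.0003 -0.0001 -0.1021]
clock: 0.77
eef_pos: [0.2078, 0.4545, 0.2309]
tool_rot: [-0.105, 0.995, -0.0, -0.0]
ft_force: [0.2, -0.8, 0.7]
grip_width: 0.0854
grasp_force: 0.0
t 0.7667 pos [0.2078 0.4545 0.2309] grip 0.08541335776065975 0.0 F [ 0.2309 -0.822   0.6627] q [1.142  0.241  0.0044 1.3352 0.     0.9326]
shift units now [-0.8806 -1.2278  0.3701] after turn [-0.8761 -1.2312  0.3696] turn units [-0.0001 -0.0001 -0.0006]
```

```bash
python3 -m inch '[[[0,0,0],[-0.044,-0.0615,0],-1],[[0,0,0],[-0.044,-0.0615,0],-1],[[0,0,0],[-0.044,-0.0615,0],-1],[[0,0,0],[-0.044,-0.0615,0],-1],[[0,0,0],[-0.044,-0.0615,0],-1],[[0,0,0],[-0.044,-0.0615,0],-1],[[0,0,0],[-0.044,-0.0615,0],-1],[[0,0,0],[-0.044,-0.0615,0],-1],[[0,0,0],[-0.044,-0.0615,0],-1],[[0,0,0],[-0.044,-0.0615,0],-1]]'
python3 -m inch '[[[0,0,0],[-0.044,-0.0615,0],-1],[[0,0,0],[-0.044,-0.0615,0.03],-1],[[0,0,0],[-0.044,-0.0615,0.03],-1],[[0,0,0],[-0.044,-0.0615,0.03],-1],[[0,0,0],[-0.044,-0.0615,0.03],-1],[[0,0,0],[-0.044,-0.0615,0.03],-1],[[0,0,0],[-0.044,-0.0615,0.03],-1],[[0,0,0],[-0.044,-0.0615,0.03],-1],[[0,0,0],[-0.044,-0.0615,0.03],-1],[[0,0,0],[-0.044,-0.0615,0.03],-1]]'
python3 -m inch '[[[0,0,0],[0,0,0.02],-1],[[0,0,0],[0,0,0.02],-1],[[0,0,0],[0,0,0.02],-1],[[0,0,0],[0,0,0],-1]]'
python3 d.py .5427 .149 .01 12.2
python3 - <<'E'
from workcell import vision
import pickle
from h import *
for n in("side","top"): pickle.dump(vision.camera(n),open(n+".pkl","wb"))
t=cam("top");s=cam("side")
cv2.imwrite("pics/m3.png",np.hstack([crop(t,195,190,80,100,5),crop(s,185,155,80,100,5)]))
E
```

```text
clock: 1.6
eef_pos: [0.3764, 0.3012, 0.2312]
tool_rot: [-0.105, 0.995, -0.0, -0.0]
ft_force: [-0.0, 0.7, 0.4]
grip_width: 0.0856
grasp_force: 0.0
clock: 2.43
eef_pos: [0.5443, 0.1487, 0.1496]
tool_rot: [-0.104, 0.995, -0.0, -0.0]
ft_force: [-0.2, 0.7, -0.2]
grip_width: 0.0857
grasp_force: 0.0
clock: 2.77
eef_pos: [0.5421, 0.1499, 0.1308]
tool_rot: [-0.106, 0.994, -0.0, -0.002]
ft_force: [-0.5, 0.4, -0.1]
grip_width: 0.0854
grasp_force: 0.0
t 2.7667 pos [0.5421 0.1499 0.1308] grip 0.08535113436879828 0.0 F [-0.5493  0.3581 -0.0796] q [0.2697 0.4259 0.0006 1.1485 0.0003 0.0575]
shift units now [-0.0026 -0.0034  0.4028] after turn [-0.0014 -0.0034  0.4028] turn units [ 0.     -0.0005 -0.0001]
```

View pics/m3.png

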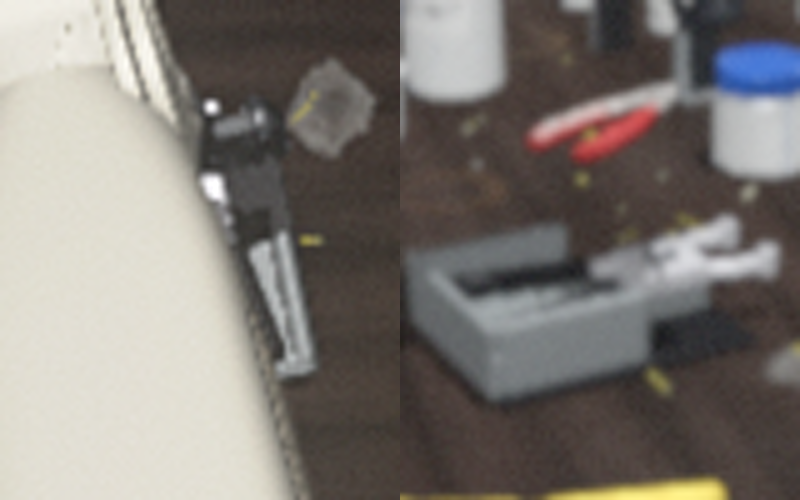

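The arm hides the nest in the top view. In the side view the pliers are undisturbed and the path down is clear. I'll descend and check forces partway.

```bash
python3 -m inch '[[[0,0,0],[-0.002,-0.003,0.04],-1],[[0,0,0],[0,0,0.04],-1],[[0,0,0],[0,0,0.04],-1],[[0,0,0],[0,0,0.04],-1],[[0,0,0],[0,0,0.04],-1],[[0,0,0],[0,0,0.04],-1],[[0,0,0],[0,0,0.04],-1],[[0,0,0],[0,0,0.03],-1],[[0,0,0],[0,0,0.02],-1],[[0,0,0],[0,0,0],-1]]'
python3 -m inch '[[[0,0,0],[0,0,0.02],-1],[[0,0,0],[0,0,0.02],-1],[[0,0,0],[0,0,0.02],-1],[[0,0,0],[0,0,0.013],-1],[[0,0,0],[0,0,0],-1],[[0,0,0],[0,0,0],-1]]'
python3 d.py .5427 .149 .01 12.2
```

```text
clock: 3.7
eef_pos: [0.5435, 0.149, 0.0324]
tool_rot: [-0.106, 0.994, -0.0, -0.001]
ft_force: [0.4, 0.1, 0.3]
grip_width: 0.0857
grasp_force: 0.0
clock: 4.2
eef_pos: [0.5442, 0.1487, 0.0111]
tool_rot: [-0.106, 0.994, -0.0, -0.0]
ft_force: [-0.4, -0.6, -0.1]
grip_width: 0.0853
grasp_force: 0.0
t 4.2 pos [0.5442 0.1487 0.0111] grip 0.08527130841429963 0.0 F [-0.4248 -0.5522 -0.1386] q [ 0.2667  0.5523 -0.1433  0.876   0.      0.0548]
shift units now [0.0045 0.0021 0.0035] after turn [0.0045 0.0021 0.0035] turn units [-0.     -0.0001 -0.0002]
```

```bash
python3 -m inch '[[[0,0,0],[0.004,0.002,0.003],-0.7],[[0,0,0],[0,0,0],-0.4],[[0,0,0],[0,0,0],-0.2],[[0,0,0],[0,0,0],-0.1],[[0,0,0],[0,0,0],0],[[0,0,0],[0,0,0],0.05],[[0,0,0],[0,0,0],0.1],[[0,0,0],[0,0,0],0.2],[[0,0,0],[0,0,0],1],[[0,0,0],[0,0,0],1]]'
python3 -m inch '[[[0,0,0],[0,0,0],1],[[0,0,0],[0,0,0],1],[[0,0,0],[0,0,0],1],[[0,0,0],[0,0,0],1]]'
python3 d.py .5427 .149 .01 12.2
```

```text
clock: 5.03
eef_pos: [0.5433, 0.1495, 0.011]
tool_rot: [-0.106, 0.994, 0.0, 0.0]
ft_force: [-1.8, 1.1, 4.9]
grip_width: 0.0393
grasp_force: 60.5
clock: 5.37
eef_pos: [0.5433, 0.1496, 0.011]
tool_rot: [-0.106, 0.994, 0.0, 0.0]
ft_force: [-1.8, 1.6, 5.4]
grip_width: 0.039
grasp_force: 60.5
t 5.3667 pos [0.5433 0.1496 0.011 ] grip 0.03899563527608326 60.485889315605164 F [-1.8031  1.5899  5.4209] q [ 0.2683  0.5505 -0.1468  0.8727  0.0007  0.0559]
shift units now [ 0.0025 -0.0014  0.0034] after turn [ 0.0025 -0.0014  0.0034] turn units [ 0.0001  0.0001 -0.0001]
```

```bash
python3 -m inch '[[[0,0,0],[0,0,-0.01],1],[[0,0,0],[0,0,-0.02],1],[[0,0,0],[0,0,-0.03],1],[[0,0,0],[0,0,-0.04],1],[[0,0,0],[0,0,-0.06],1],[[0,0,0],[0,0,-0.08],1],[[0,0,0],[0,0,-0.08],1],[[0,0,0],[0,0,-0.08],1],[[0,0,0],[0,0,-0.06],1],[[0,0,0],[0,0,-0.04],1]]'
python3 -m inch '[[[0,0,0.01],[0,0,0],1],[[0,0,0.0142],[0,0,0],1],[[0,0,0.0142],[0,0,0],1],[[0,0,0.0142],[0,0,0],1],[[0,0,0],[0,0,0],1],[[0,0,0],[0,0,0],1]]'
python3 d.py .5776 -.1707 .16 -6.7
```

```text
clock: 6.2
eef_pos: [0.5441, 0.1491, 0.1635]
tool_rot: [-0.106, 0.994, 0.0, 0.002]
ft_force: [0.3, -0.4, -2.8]
grip_width: 0.039
grasp_force: 60.6
clock: 6.7
eef_pos: [0.543, 0.1489, 0.1607]
tool_rot: [0.058, 0.998, -0.0, -0.0]
ft_force: [0.6, 0.3, -2.1]
grip_width: 0.0391
grasp_force: 60.5
t 6.7 pos [0.543  0.1489 0.1607] grip 0.03907972680874295 60.4822039604187 F [ 0.5794  0.3167 -2.1172] q [ 0.2678  0.4031  0.0471  1.2151 -0.0003  0.3841]
shift units now [-0.2383 -1.0446  0.0026] after turn [-0.2388 -1.0445  0.0022] turn units [-0.0001 -0.      0.0001]
```

Lifted: the wrist reads about 2.4 N less, which matches the pliers' weight. I'll carry them over in 14 rows with a soft start and stop.

```bash
python3 -m inch '[[[0,0,0],[-0.008,-0.035,0],1],[[0,0,0],[-0.016,-0.07,0],1],[[0,0,0],[-0.02,-0.0875,0],1],[[0,0,0],[-0.02,-0.0875,0],1],[[0,0,0],[-0.02,-0.0875,0],1],[[0,0,0],[-0.02,-0.0875,0],1],[[0,0,0],[-0.02,-0.0875,0],1],[[0,0,0],[-0.02,-0.0875,0],1],[[0,0,0],[-0.02,-0.0875,0],1],[[0,0,0],[-0.02,-0.0875,0],1]]'
python3 -m inch '[[[0,0,0],[-0.02,-0.0875,0],1],[[0,0,0],[-0.018,-0.0787,0],1],[[0,0,0],[-0.01,-0.0437,0],1],[[0,0,0],[-0.0068,-0.03,0],1],[[0,0,0],[0,0,0.03],1],[[0,0,0],[0,0,0.04],1],[[0,0,0],[0,0,0.04],1],[[0,0,0],[0,0,0.03],1],[[0,0,0],[0,0,0],1],[[0,0,0],[0,0,0],1]]'
python3 d.py .5776 -.1707 .054 -6.7
python3 - <<'E'
from workcell import vision
import pickle
from h import *
for n in("side","top"): pickle.dump(vision.camera(n),open(n+".pkl","wb"))
t=cam("top");s=cam("side")
a=crop(s,255,195,100,85,5); b=crop(t,295,160,60,85,5)
cv2.imwrite("pics/m4.png",np.hstack([a,b]))
E
```

```text
clock: 7.53
eef_pos: [0.569, -0.0994, 0.1606]
tool_rot: [0.059, 0.998, -0.0, -0.0]
ft_force: [0.1, 0.1, -2.2]
grip_width: 0.0388
grasp_force: 60.7
clock: 8.37
eef_pos: [0.5766, -0.1694, 0.1176]
tool_rot: [0.058, 0.998, 0.0, -0.001]
ft_force: [0.2, -0.6, -2.3]
grip_width: 0.0395
grasp_force: 60.7
t 8.3667 pos [ 0.5766 -0.1694  0.1176] grip 0.03948414203707552 60.72725772857666 F [ 0.1504 -0.5895 -2.2823] q [-0.2859  0.508   0.0965  1.1616  0.0003 -0.169 ]
shift units now [-0.0044 -0.0041  0.212 ] after turn [-0.0039 -0.004   0.212 ] turn units [ 0.0001 -0.0004  0.    ]
```

View pics/m4.png

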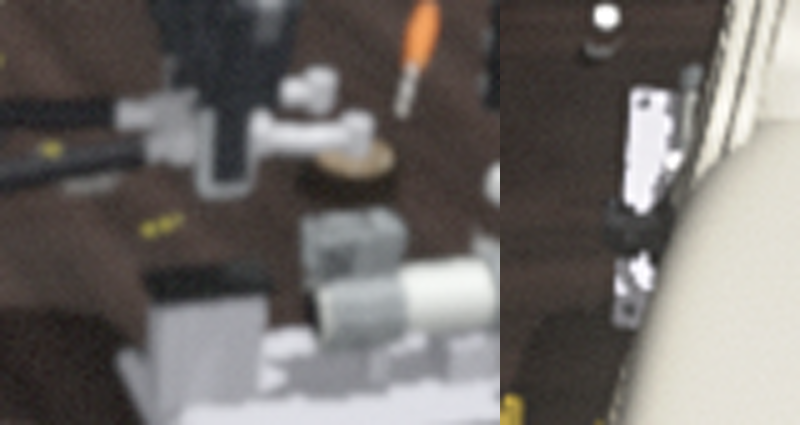

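```bash
cat > m5.py <<'E'
from h import *
np.set_printoptions(precision=4,suppress=True)
s=cam("side")
def frame(o,yaw):
    a=np.radians(yaw);u=np.array([np.cos(a),np.sin(a),0]);v=np.array([-u[1],u[0],0])
    return lambda x,y,z: np.array(o)+(x*u+y*v+z*np.array([0,0,1]))*1e-3
st=frame([.6319,-.1772,0],-6.7)
pl=frame([.5766,-.1694,.1176+.0135],-6.7)
x0,y0,k=255,195,8
im=crop(s,x0,y0,100,75,k)
def line(P,col):
    p=(proj(s,np.array(P))-[x0,y0]+.5)*k-.5;cv2.polylines(im,[np.round(p).astype(int)],True,col,1)
line([st(x,y,66) for x,y in((-82,-13),(-28,-13),(-28,13),(-82,13))],(0,0,255))
line([st(-10,-10,66),st(-10,-10,84),st(28,-10,84),st(28,-10,66)],(0,255,0))
line([st(-10,10,66),st(-10,12,84),st(28,12,84),st(28,10,66)],(255,255,0))
line([pl(55+6*np.cos(q),22+6*np.sin(q),14) for q in np.arange(0,6.3,.4)],(0,0,255))
line([pl(55+6*np.cos(q),-22+6*np.sin(q),14) for q in np.arange(0,6.3,.4)],(0,0,255))
cv2.imwrite("pics/m5.png",im)
E
python3 m5.py
```

```text
(no output)
```

View pics/m5.png

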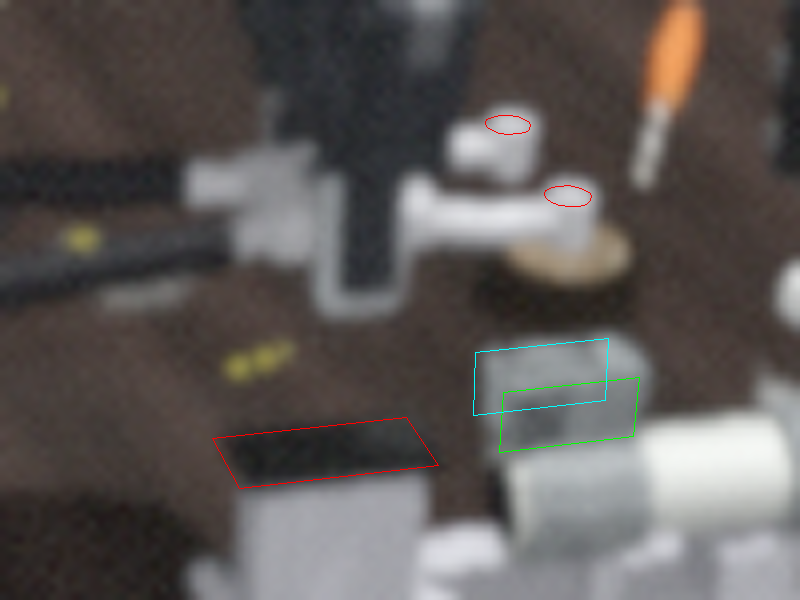

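Side view at 8x: the jaw tips at (514,115) and (575,185) and the ear block at x 478–650 are both offset about +6 px from the model. So the tips and ears agree with each other to within about 2 mm. I'll descend to just above the ears and check again.

```bash
python3 -m inch '[[[0,0,0],[-0.004,-0.004,0.02],1],[[0,0,0],[0,0,0.03],1],[[0,0,0],[0,0,0.03],1],[[0,0,0],[0,0,0.03],1],[[0,0,0],[0,0,0.02],1],[[0,0,0],[0,0,0.01],1],[[0,0,0],[0,0,0],1],[[0,0,0],[0,0,0],1],[[0,0,0],[0,0,0],1]]'
python3 d.py .5776 -.1707 .054 -6.7
python3 - <<'E'
from workcell import vision
import pickle
pickle.dump(vision.camera("side"),open("side.pkl","wb"))
E
sed -i 's/^pl=frame.*/pl=frame([.5776,-.1707,.0755+.0135],-6.7)/; s/m5.png/m6.png/' m5.py; python3 m5.py
```

```text
clock: 9.22
eef_pos: [0.5787, -0.1721, 0.0769]
tool_rot: [0.059, 0.998, -0.0, 0.0]
ft_force: [0.8, -0.2, -2.9]
grip_width: 0.0393
grasp_force: 60.8
t 9.2167 pos [ 0.5787 -0.1721  0.0769] grip 0.039289727432871256 60.790979862213135 F [ 0.7789 -0.1652 -2.868 ] q [-0.289   0.5456  0.0458  1.0701  0.     -0.1706]
shift units now [0.0041 0.0041 0.0763] after turn [0.004  0.0041 0.0763] turn units [-0.      0.0001 -0.0002]
```

View pics/m6.png

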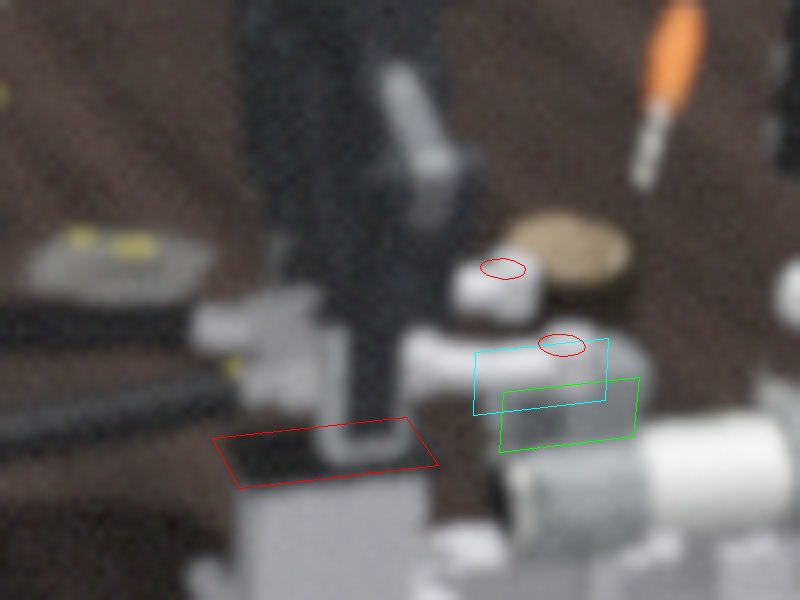

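Both tips are offset from the model by about the same amount as the ears, so the straddle is centred to about 2 mm. I'll lower slowly, watching the force.

```bash
python3 -m inch '[[[0,0,0],[0.001,0.001,0.01],1],[[0,0,0],[0,0,0.01],1],[[0,0,0],[0,0,0.01],1],[[0,0,0],[0,0,0.01],1],[[0,0,0],[0,0,0.01],1],[[0,0,0],[0,0,0.01],1],[[0,0,0],[0,0,0],1]]'
python3 -m inch '[[[0,0,0],[0,0,0.004],1],[[0,0,0],[0,0,0.004],1],[[0,0,0],[0,0,0],1]]'
python3 -m inch '[[[0,0,0],[0,0,0.004],1],[[0,0,0],[0,0,0],1]]'
python3 d.py .5776 -.1707 .054 -6.7
```

```text
clock: 9.85
eef_pos: [0.5774, -0.1714, 0.0576]
tool_rot: [0.059, 0.998, 0.0, -0.001]
ft_force: [1.0, 1.0, -1.8]
grip_width: 0.0393
grasp_force: 60.8
clock: 10.1
eef_pos: [0.578, -0.1716, 0.0559]
tool_rot: [0.059, 0.998, 0.0, -0.0]
ft_force: [-0.5, 0.2, -3.2]
grip_width: 0.039
grasp_force: 60.8
clock: 10.27
eef_pos: [0.578, -0.1716, 0.0548]
tool_rot: [0.059, 0.998, -0.0, -0.0]
ft_force: [0.7, -0.2, -3.7]
grip_width: 0.0391
grasp_force: 60.8
t 10.2667 pos [ 0.578  -0.1716  0.0548] grip 0.03909644331342497 60.79135179519653 F [ 0.7175 -0.2271 -3.6556] q [-0.2886  0.5665  0.0181  1.0225 -0.0001 -0.1701]
shift units now [0.0016 0.0028 0.0027] after turn [0.0016 0.0028 0.0027] turn units [-0.     -0.     -0.0002]
```

```bash
python3 -m inch '[[[0,0,0],[0,0,0.004],1],[[0,0,0],[0,0,0],1],[[0,0,0],[0,0,0],1]]'
python3 -m inch '[[[0,0,0],[0,0,0.004],1],[[0,0,0],[0,0,0],1],[[0,0,0],[0,0,0],1]]'
python3 -m inch '[[[0,0,0],[0,0,0.004],1],[[0,0,0],[0,0,0],1],[[0,0,0],[0,0,0],1]]'
```

```text
clock: 10.52
eef_pos: [0.578, -0.1716, 0.0537]
tool_rot: [0.059, 0.998, 0.0, -0.0]
ft_force: [0.1, 0.1, -2.2]
grip_width: 0.0389
grasp_force: 60.8
clock: 10.77
eef_pos: [0.5782, -0.1717, 0.053]
tool_rot: [0.059, 0.998, -0.0, 0.0]
ft_force: [-2.2, 1.2, 0.5]
grip_width: 0.0389
grasp_force: 61.2
clock: 11.02
eef_pos: [0.5783, -0.1716, 0.053]
tool_rot: [0.059, 0.998, -0.0, 0.001]
ft_force: [-4.3, 0.1, 7.6]
grip_width: 0.039
grasp_force: 61.9
```

Contact came at TCP z 0.053, as predicted. I'll ease the load and open.

```bash
python3 -m inch '[[[0,0,0],[0,0,-0.004],1],[[0,0,0],[0,0,0],1],[[0,0,0],[0,0,0],0.05],[[0,0,0],[0,0,0],0],[[0,0,0],[0,0,0],-0.1],[[0,0,0],[0,0,0],-0.3],[[0,0,0],[0,0,0],-0.6],[[0,0,0],[0,0,0],-0.8],[[0,0,0],[0,0,0],-0.8],[[0,0,0],[0,0,0],-0.8]]'
python3 -m inch '[[[0,0,0],[0,0,-0.02],-0.8],[[0,0,0],[0,0,-0.03],-0.8],[[0,0,0],[0,0,-0.05],-0.8],[[0,0,0],[0,0,-0.08],-0.8],[[0,0,0],[0,0,-0.08],-0.8],[[0,0,0],[0,0,-0.08],-1],[[0,0,0],[0,0,-0.05],-1],[[0,0,0],[0,0,0],-1],[[0,0,0],[0,0,0],-1]]'
python3 - <<'E'
from workcell import vision
import pickle
from h import *
for n in("side","top"): pickle.dump(vision.camera(n),open(n+".pkl","wb"))
t=cam("top");s=cam("side")
cv2.imwrite("pics/m7.png",np.hstack([crop(s,245,200,80,75,5),crop(t,295,165,80,75,5)]))
E
```

```text
clock: 11.85
eef_pos: [0.578, -0.1716, 0.0525]
tool_rot: [0.059, 0.998, 0.0, -0.0]
ft_force: [-1.0, -0.6, -0.2]
grip_width: 0.0771
grasp_force: 0.0
clock: 12.6
eef_pos: [0.579, -0.1718, 0.1715]
tool_rot: [0.059, 0.998, -0.0, 0.002]
ft_force: [-0.2, -0.6, -1.4]
grip_width: 0.0854
grasp_force: 0.0
```

View pics/m7.png

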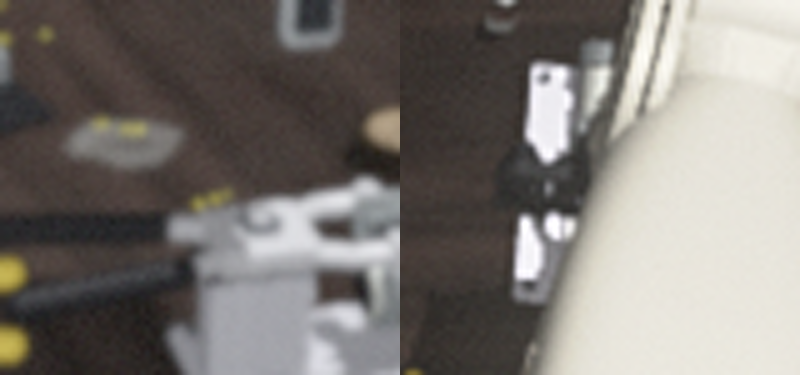

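The pliers lie flat on the rest with the jaws around the ears, and the pivot ring is at side px (297,242.5). I'll check the position numerically, then move above the handles.

```bash
python3 - <<'E'
from h import *
s=cam("side");print(onz(s,(245+262.5/5-.5,200+215.5/5-.5),.080))
E
python3 -m inch '[[[0,0,0],[0.03,0,0],-1],[[0,0,0],[0.06,0,0],-1],[[0,0,0],[0.07,0,0],-1],[[0,0,0],[0.06,0,0],-1],[[0,0,0],[0.03,0,0],-1],[[0,0,0],[0.015,0,0],-1],[[0,0,0],[0,0,0],-1],[[0,0,0],[0,0,0],-1],[[0,0,0],[0,0,0],-1]]'
python3 d.py .4985 -.1623 .0465 -6.7
```

```text
[ 0.58497169 -0.16174229  0.08      ]
clock: 13.45
eef_pos: [0.5, -0.1624, 0.1694]
tool_rot: [0.059, 0.998, -0.0, 0.0]
ft_force: [0.1, 0.2, 0.7]
grip_width: 0.0854
grasp_force: 0.0
t 13.45 pos [ 0.5    -0.1624  0.1694] grip 0.08539042096857104 0.0 F [0.053  0.2435 0.6543] q [-0.314   0.3251 -0.0444  1.2007  0.     -0.1958]
shift units now [ 0.0053 -0.0004  0.4097] after turn [ 0.0051 -0.0004  0.4097] turn units [-0.      0.0001 -0.0002]
```

The side ray puts the pivot several mm from my estimate (oblique view, 1.3 px bias). I'll swing aside for a clean top view before squeezing.

```bash
python3 -m inch '[[[0,0,0],[0,0.04,0],-1],[[0,0,0],[0,0.08,0],-1],[[0,0,0],[0,0.12,0],-1],[[0,0,0],[0,0.12,0],-1],[[0,0,0],[0,0.12,0],-1],[[0,0,0],[0,0.12,0],-1],[[0,0,0],[0,0.12,0],-1],[[0,0,0],[0,0.12,0],-1],[[0,0,0],[0,0.06,0],-1],[[0,0,0],[0,0,0],-1]]'
python3 - <<'E'
from workcell import vision
import pickle
from h import *
for n in("side","top"): pickle.dump(vision.camera(n),open(n+".pkl","wb"))
t=cam("top");s=cam("side")
cv2.imwrite("pics/m8.png",np.hstack([crop(t,305,170,50,75,8),crop(s,270,220,50,75,8)]))
E
```

```text
clock: 14.28
eef_pos: [0.5315, 0.111, 0.1693]
tool_rot: [0.056, 0.998, 0.001, 0.0]
ft_force: [-0.2, -0.3, 0.5]
grip_width: 0.0855
grasp_force: 0.0
```

View pics/m8.png

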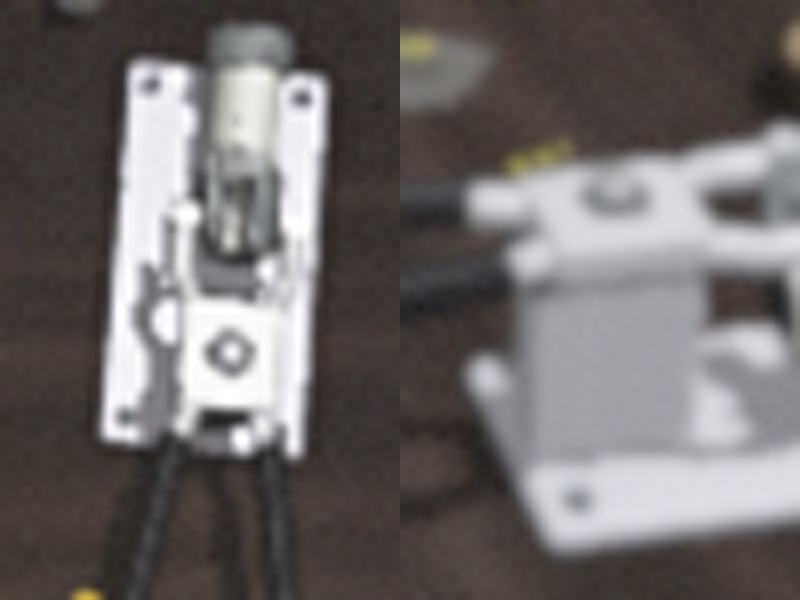

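The final view shows the left jaw tip at (187,212) and the right at about (292,220). They straddle the ears at x 208–275, so the jaws are centred. The pivot is at (231,352) and the handles cross the lower edge at about 140 and 285. Now the handle grip point.

```bash
python3 - <<'E'
from h import *
np.set_printoptions(precision=4,suppress=True)
t=cam("top");f=lambda p:(305+(p[0]+.5)/8-.5,170+(p[1]+.5)/8-.5)
P=onz(t,f((231,352)),.08);a=onz(t,f((187,212)),.08);b=onz(t,f((292,220)),.08)
print("pivot",P,"tips",a,b,(a+b)/2)
g=t["img"].mean(2).astype(int)
for x in(.51,.50,.49):
    r=int(round(proj(t,[x,-.16,.073])[0,1]));m=g[r-1:r+2].mean(0)[308:350].astype(int);print(r,m)
print(onz(t,(308,245),.073),onz(t,(350,245),.073))
E
python3 d.py .4985 -.1623 .17 -6.7
```

```text
pivot [ 0.5782 -0.1725  0.08  ] tips [ 0.6356 -0.1578  0.08  ] [ 0.6313 -0.1996  0.08  ] [ 0.6335 -0.1787  0.08  ]
235 [63 62 61 61 63 63 64 61 64 62 55 46 47 43 44 58 62 50 54 60 63 63 65 54
 48 44 48 59 64 50 47 70 60 50 60 62 62 60 61 60 57 58]
238 [56 55 57 57 58 56 56 57 55 53 46 43 45 43 54 65 52 50 55 57 56 58 58 47
 43 44 42 57 61 50 43 68 59 47 55 60 58 59 61 58 58 58]
242 [62 62 60 63 62 62 63 68 61 50 44 42 45 52 63 55 56 62 65 66 66 67 68 65
 56 46 47 47 59 57 47 48 62 52 56 64 66 66 64 64 64 63]
[ 0.4812 -0.0884  0.073 ] [ 0.4778 -0.2203  0.073 ]
t 14.3833 pos [0.5309 0.1074 0.1692] grip 0.08572902091856234 0.0 F [ 0.1923 -0.0983 -0.4217] q [ 0.1997  0.3567  0.0007  1.2153 -0.0002  0.3155]
shift units now [ 0.0036 -0.9055 -0.0025] after turn [ 0.0025 -0.9055 -0.0028] turn units [-0.0001 -0.0001  0.0002]
```

The pivot (0.578,-0.1725) and jaw mid (0.6335,-0.179) match the clip mouth to within 2 mm. I'll return and descend over the handles.

```bash
python3 -m inch '[[[0,0,0],[0,-0.04,0],-1],[[0,0,0],[0,-0.08,0],-1],[[0,0,0],[0,-0.12,0],-1],[[0,0,0],[0,-0.12,0],-1],[[0,0,0],[0,-0.12,0],-1],[[0,0,0],[0,-0.12,0],-1],[[0,0,0],[0,-0.12,0],-1],[[0,0,0],[0,-0.12,0],-1],[[0,0,0],[0.003,-0.06,0],-1],[[0,0,0],[0,-0.008,0],-1]]'
python3 -m inch '[[[0,0,0],[0,0,0.04],-1],[[0,0,0],[0,0,0.05],-1],[[0,0,0],[0,0,0.05],-1],[[0,0,0],[0,0,0.03],-1],[[0,0,0],[0,0,0],-1],[[0,0,0],[0,0,0],-1]]'
python3 d.py .4985 -.163 .0465 -6.7
```

```text
clock: 15.22
eef_pos: [0.496, -0.1699, 0.1696]
tool_rot: [0.063, 0.998, -0.001, -0.0]
ft_force: [0.1, -0.6, -1.0]
grip_width: 0.0858
grasp_force: 0.0
clock: 15.72
eef_pos: [0.4972, -0.1646, 0.1183]
tool_rot: [0.059, 0.998, 0.0, -0.001]
ft_force: [0.9, 0.4, 0.2]
grip_width: 0.0854
grasp_force: 0.0
t 15.7167 pos [ 0.4972 -0.1646  0.1183] grip 0.0853747037106089 0.0 F [0.9396 0.4223 0.1991] q [-0.3197  0.3644 -0.1292  1.0785  0.     -0.2007]
shift units now [-0.0039  0.0058  0.2393] after turn [-0.0036  0.0058  0.2393] turn units [ 0.     -0.0002 -0.0003]
```

```bash
python3 -m inch '[[[0,0,0],[-0.003,0.005,0.02],-1],[[0,0,0],[0,0,0.03],-1],[[0,0,0],[0,0,0.03],-1],[[0,0,0],[0,0,0.03],-1],[[0,0,0],[0,0,0],-1]]'
python3 -m inch '[[[0,0,0],[0,0,0.03],-1],[[0,0,0],[0,0,0.03],-1],[[0,0,0],[0,0,0.03],-1],[[0,0,0],[0,0,0.025],-1],[[0,0,0],[0,0,0.014],-1],[[0,0,0],[0,0,0],-1],[[0,0,0],[0,0,0],-1]]'
python3 d.py .4985 -.163 .0465 -6.7
```

```text
clock: 16.13
eef_pos: [0.4973, -0.1624, 0.0831]
tool_rot: [0.059, 0.998, 0.001, -0.002]
ft_force: [-0.5, 0.1, -0.5]
grip_width: 0.0856
grasp_force: 0.0
clock: 16.72
eef_pos: [0.4988, -0.163, 0.0465]
tool_rot: [0.059, 0.998, 0.0, -0.0]
ft_force: [0.0, 0.6, 0.5]
grip_width: 0.0853
grasp_force: 0.0
t 16.7167 pos [ 0.4988 -0.163   0.0465] grip 0.08530562860518795 0.0 F [0.0163 0.6347 0.4806] q [-0.3159  0.4438 -0.22    0.9077 -0.     -0.1975]
shift units now [ 0.0009  0.     -0.0001] after turn [ 0.0009  0.     -0.0001] turn units [ 0.     -0.0001 -0.0002]
```

In place with no contact. I'll squeeze in stages, raising slightly as the pads swing forward.

```bash
python3 -m inch '[[[0,0,0],[0,0,0],-0.8],[[0,0,0],[0,0,0],-0.65],[[0,0,0],[0,0,0],-0.55],[[0,0,0],[0,0,0],-0.5],[[0,0,0],[0,0,0],-0.5],[[0,0,0],[0,0,0],-0.5]]'
python3 -m inch '[[[0,0,0],[0,0,-0.001],-0.45],[[0,0,0],[0,0,-0.001],-0.4],[[0,0,0],[0,0,-0.001],-0.35],[[0,0,0],[0,0,-0.001],-0.3],[[0,0,0],[0,0,0],-0.3],[[0,0,0],[0,0,0],-0.3]]'
```

```text
clock: 17.22
eef_pos: [0.4989, -0.1633, 0.0469]
tool_rot: [0.059, 0.998, -0.0, -0.0]
ft_force: [-1.2, -1.1, 0.7]
grip_width: 0.0643
grasp_force: 4.2
clock: 17.72
eef_pos: [0.4989, -0.1631, 0.048]
tool_rot: [0.059, 0.998, -0.0, -0.0]
ft_force: [-1.8, -0.6, 0.5]
grip_width: 0.0559
grasp_force: 5.1
```

Contact was at 65 mm and the handles are closing evenly with little side load. Continuing.

```bash
python3 -m inch '[[[0,0,0],[0,0,-0.001],-0.25],[[0,0,0],[0,0,-0.001],-0.2],[[0,0,0],[0,0,-0.001],-0.15],[[0,0,0],[0,0,-0.001],-0.1],[[0,0,0],[0,0,-0.001],-0.05],[[0,0,0],[0,0,-0.001],0],[[0,0,0],[0,0,0],0],[[0,0,0],[0,0,0],0]]'
python3 -m inch '[[[0,0,0],[0,0,-0.001],0.05],[[0,0,0],[0,0,-0.001],0.1],[[0,0,0],[0,0,-0.001],0.15],[[0,0,0],[0,0,-0.001],0.2],[[0,0,0],[0,0,0],0.2],[[0,0,0],[0,0,0],0.2],[[0,0,0],[0,0,0],0.2]]'
```

```text
clock: 18.38
eef_pos: [0.4994, -0.163, 0.0499]
tool_rot: [0.059, 0.998, 0.0, 0.0]
ft_force: [-1.5, -0.0, 1.4]
grip_width: 0.0428
grasp_force: 6.5
clock: 18.97
eef_pos: [0.4989, -0.1634, 0.051]
tool_rot: [0.059, 0.998, -0.0, -0.0]
ft_force: [-2.3, -2.8, -1.0]
grip_width: 0.0345
grasp_force: 15.3
```

```bash
python3 -m inch '[[[0,0,0],[0,0,0],0.25],[[0,0,0],[0,0,0],0.3],[[0,0,0],[0,0,0],0.35],[[0,0,0],[0,0,0],0.4],[[0,0,0],[0,0,0],0.4],[[0,0,0],[0,0,0],0.4],[[0,0,0],[0,0,0],0.4],[[0,0,0],[0,0,0],0.4]]'
```

```text
clock: 19.63
eef_pos: [0.4985, -0.1637, 0.0513]
tool_rot: [0.06, 0.998, -0.001, -0.0]
ft_force: [-4.2, -3.1, 3.2]
grip_width: 0.0304
grasp_force: 59.1
```

Fully squeezed: 30.4 mm at 59 N, against the hard stop. I'll open gently, reversing the raise.

```bash
python3 -m inch '[[[0,0,0],[0,0,0],0.3],[[0,0,0],[0,0,0],0.2],[[0,0,0],[0,0,0.001],0.1],[[0,0,0],[0,0,0.002],0],[[0,0,0],[0,0,0.002],-0.1],[[0,0,0],[0,0,0.002],-0.2],[[0,0,0],[0,0,0.002],-0.3],[[0,0,0],[0,0,0.002],-0.4],[[0,0,0],[0,0,0.002],-0.5],[[0,0,0],[0,0,0],-0.6]]'
python3 -m inch '[[[0,0,0],[0,0,0],-0.8],[[0,0,0],[0,0,0],-1],[[0,0,0],[0,0,0],-1],[[0,0,0],[0,0,0],-1],[[0,0,0],[0,0,0],-1]]'
python3 -m inch '[[[0,0,0],[0,0,-0.02],-1],[[0,0,0],[0,0,-0.03],-1],[[0,0,0],[0,0,-0.05],-1],[[0,0,0],[0,0,-0.08],-1],[[0,0,0],[0,0,-0.08],-1],[[0,0,0],[0,0,-0.08],-1],[[0,0,0],[0,0,-0.05],-1],[[0,0,0],[0,0,0],-1]]'
python3 -m inch '[[[0,0,0],[0,0.04,0],-1],[[0,0,0],[0,0.08,0],-1],[[0,0,0],[0,0.12,0],-1],[[0,0,0],[0,0.12,0],-1],[[0,0,0],[0,0.12,0],-1],[[0,0,0],[0,0.12,0],-1],[[0,0,0],[0,0.12,0],-1],[[0,0,0],[0,0.12,0],-1],[[0,0,0],[0,0.06,0],-1],[[0,0,0],[0,0,0],-1]]'
cp top.pkl top_before.pkl; cp side.pkl side_before.pkl
python3 - <<'E'
from workcell import vision
import pickle
from h import *
for n in("side","top"): pickle.dump(vision.camera(n),open(n+".pkl","wb"))
t=cam("top");b=cam("top_before")
for n in("top","side"):
    c,b=cam(n),cam(n+"_before");r=(slice(170,245),slice(305,355)) if n=="top" else (slice(215,275),slice(270,360))
    d=np.abs(c["img"][r].mean(2)-b["img"][r].mean(2));ij=np.argwhere(d>35)
    print(n,"changed px",len(ij),ij.min(0)+[r[0].start,r[1].start] if len(ij) else"",ij.max(0)+[r[0].start,r[1].start] if len(ij) else "")
for c in(cam("top_before"),cam("top")): print(c["img"][189:203,324:345].mean(2).astype(int))
# pivot ring (dark ring inside bright head) and handles
for c in(cam("top_before"),cam("top")):
    g=c["img"].mean(2); w=g[206:222,325:343]; print("head bright",w[w>200].size); ii=np.argwhere(g[210:218,330:337]<190); print("ring",ii.mean(0)+[210,330])
    print(g[237:240].mean(0)[308:350].astype(int))
E
```

```text
clock: 20.47
eef_pos: [0.4993, -0.163, 0.0471]
tool_rot: [0.059, 0.998, 0.0, 0.0]
ft_force: [2.3, 0.4, 0.6]
grip_width: 0.0681
grasp_force: 3.2
clock: 20.88
eef_pos: [0.4987, -0.1631, 0.047]
tool_rot: [0.059, 0.998, 0.0, -0.0]
ft_force: [0.2, -0.3, -0.5]
grip_width: 0.0854
grasp_force: 0.0
clock: 21.55
eef_pos: [0.5016, -0.1639, 0.1692]
tool_rot: [0.059, 0.998, -0.001, 0.004]
ft_force: [1.1, 0.6, 0.1]
grip_width: 0.0856
grasp_force: 0.0
clock: 22.38
eef_pos: [0.5298, 0.1097, 0.1626]
tool_rot: [0.056, 0.998, 0.001, -0.001]
ft_force: [0.6, -0.4, 0.6]
grip_width: 0.0855
grasp_force: 0.0
top changed px 83 [188 321] [225 341]
side changed px 37 [236 308] [267 331]
[[236 238 240 242 187 122 112 141 128 151 148 161 187 188 174 205 237 241
  240 243 207]
 [236 237 237 242 179 116 115 155 128 156 163 170 181 184 157 182 236 242
  241 245 205]
 [239 236 239 242 171 100  98 143 131 151 154 155 159 167 137 131 216 241
  242 245 206]
 [238 238 239 245 181  90  78 141 122 116 119  97  98 139 128 106 187 238
  242 247 203]
 [238 237 238 244 177  83  77 158 124  83  89  82  75 139 135 112 190 237
  
[... 1717 characters left out ...]
9 191 190 126  98 110  91  67 128 108 153 142 126  97 152 215
  233 245 174]
 [240 241 198 209 207 131  97  99  87  65  78  76 116 126  98  72 130 184
  196 231 165]
 [243 242 199 218 212 144 102  84  73  60  57  61  72 103 124 140 163 231
  225 235 168]
 [235 235 193 227 219 151 107  92  83  63  54  56  64 131 200 212 190 230
  223 232 164]]
head bright 193
ring [213.7826087  333.39130435]
[57 55 57 57 58 56 56 57 56 54 46 44 45 43 54 65 52 50 55 57 56 58 58 48
 43 45 42 57 61 50 43 68 60 47 55 60 59 59 61 58 58 58]
head bright 199
ring [213.83333333 333.5       ]
[55 58 57 58 58 57 55 55 55 57 47 44 44 40 46 66 61 48 52 55 59 57 59 52
 45 44 46 47 54 54 45 48 65 57 55 59 60 59 58 57 58 58]
```

The moving ear shifted about 2.6 px, or 8 mm (shut). The pivot hasn't moved, the handles are open, and the arm is clear. Handing in.

```bash
python3 -m inch '[[[0,0,0],[0,0,0],-1],[[0,0,0],[0,0,0],-1]]'; python3 -c "
from workcell import workorder
print(workorder.job_done())"
```

```text
clock: 22.65
eef_pos: [0.5303, 0.1041, 0.1636]
tool_rot: [0.06, 0.998, -0.0, -0.001]
ft_force: [0.7, -0.6, -0.9]
grip_width: 0.0856
grasp_force: 0.0
the job is handed in; nothing more can be done
None
```

I handed the job in at about 22.7 s. The last pictures show the clip shut and the pliers released, sprung open and lying on the rest; the hand-in gave no verdict.

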